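# Make up a cutter set on the setting-up post

### The arm

A 7-joint arm with a two-finger parallel gripper is mounted at the origin on the work surface. World frame = base frame: x ahead of the robot, y to its left, z up, the work surface at z = 0. Lengths are in m, angles in rad, forces in N, time in s.
With the tool pointing down it reaches from about 0.425 to 1.025 m from the base axis. Payload 9.4 kg.
Tool frame: the origin (TCP) lies midway between the tips of the shut fingers; the grasp point (between the pads) lies 19 mm behind it; z points along the fingers, y is the line along which they close (so a half turn about z gives the same grasp; the last joint's range is limited). The gripper opens to 85 mm and grips with 20 to 120 N. Pads are 22 mm wide; open, the fingers measure 114 mm over their backs; the gripper's body (76 mm by 85 mm) begins 54 mm behind the grasp point. The pads swing forward as they close: fully open they stand 13 mm farther back than shut.
Start: joints at [-1.21, 0.599, -0.003, 1.599, 0.002, 0.943, -0.08], TCP at [0.307, 0.657, 0.231] pointing down, gripper open.
Joint ranges: [-2.57, 2.57], [-0.35, 1.97], [-1.29, 1.29], [0.11, 2.56], [-1.05, 4.19], [0.11, 1.86], [-2.63, 2.63]. Speed limits (rad/s): [2.22, 2.22, 3.01, 3.01, 3.14, 3.14, 3.14].

### API

Orientations are given as a unit quaternion [x, y, z, w].
In Python, from plant import observe, cams, hand_in gives the robot as it stands.
- The arm moves only by the tool send_rows, never from a script. Its argument "moves" is a list of rows, each a list of 7 numbers: the turn, a rotation vector about the tool's x, y, z in rad, then the shift along the tool's x, y, z in mm, then the opening, from 0 (shut) to 1 (fully open). A call has 1 to 5 rows; each row shifts and turns the commanded pose from where the row before left it, along the tool's axes as they then stand; what a row does not reach is not made up. A row lasts 1/10 s, in which the tool goes at most 50 mm and 8.59 degrees, less where a joint would pass 70% of its speed; a pose out of reach is approached as far as the arm can. A call with a gripper value outside its range is refused whole. The fingers move at their own pace and stop on an object; the grip force is fixed at half the most. Time passes only in rows, so rows that do not move let the fingers close. It gives the time, the measured TCP pose, the force, the opening and the grip force at its end, in the units of the state.
- observe(): the state, without advancing time (a new reading comes with each control period).
- cams.get_image(name): name is "scene" or "top"; returns a dict with "pixels" (384x512x3 uint8, red, green, blue), "fovy" (degrees; the focal length in pixels is half the picture's height over the tangent of half this angle, whatever the lens; pixels are square), "cx", "cy" (the principal point, pixels), "view" (4x4, takes a point from world to camera coordinates). Camera axes: x right, y down, z forward; pixel columns grow to the right and rows downward; lengths in m; the calibration is good to about 2 mm. A picture is of the moment at which its call begins. There is no depth.
- hand_in(): hands the job in; it is judged then, once.
Trained networks look in a picture, given as the dict that the camera call returned (one of the last four; its "shot" number tells which), for a name from the list of things; names that differ only in an ending like _2 or _b are one class to them, and where a whole thing is asked for, a point or a joint stands for the part that bears it (a point fixed in the world has none). Each returns a list of dicts, best first, with "confidence" (0 to 1); they miss things now and then, are a little off and sometimes report something else, mostly with a low value. They report only what shows in the picture. A call takes as long as a camera call. They do not tell look-alikes from the thing itself.
- cams.search_frame(picture, thing): "xy" ([column, row] in pixels, amid what is visible of it).
- cams.silhouettes(picture, thing): "mask" (384x512 bool, what is visible of it) and "xy" ([column, row] in pixels, amid what is visible of it).
The state is a dict: "clock": time; "joint_positions": joint angles; "qd": joint speeds; "effort": joint torques, N m; "tool_pos": TCP position; "eef_rot": TCP orientation; "wrist_force": force on the tool from outside, world axes, zero at the start; "torque": the same for the moment, N m; "gripper_width": finger opening in m; "gripper_force": force on a finger pad.
Only numpy, scipy, OpenCV 4.12 (cv2) and the standard library are available. Lean on these libraries where they do the work, as an engineer would, in place of code of your own. Each camera call takes 0.05 s, during which the arm holds its last target. There are 200 camera calls.

### The job

Make up the cutter set on the post with the green base: from the bottom up, the blue spacer, the toothed cutter with its hub upward, the yellow spacer, and last the black cap over the post's tip, each one seated flat on the one below before the next goes on. Leave the red spacer, the tape measure, the spanner and the glue bottle where they are.

Things in the scene. Friction and masses are not known exactly. Their poses are not given: they have to be found in the camera images.
- blue_spacer: Blue spacer ring, 60 mm outside diameter, 32 mm bore right through, 18 mm thick, about 0.12 kg. Loose, lies flat on the bench. Origin: centre of its underside, z up. 
- cutter: Grooving cutter: dark steel toothed disc, 8 mm thick and about 102 mm across the teeth, with a bright aluminium hub 50 mm in diameter that stands 14 mm above the disc (22 mm in all); 32 mm bore right through; about 0.35 kg. Lies hub up; can be gripped by the hub. Loose, lies flat on the bench. Origin: centre of its underside, z up. 
- yellow_spacer: Yellow spacer ring, 50 mm outside diameter, 32 mm bore right through, 12 mm thick, about 0.06 kg. Loose, lies flat on the bench. Origin: centre of its underside, z up. 
- cap: Black round cap with an orange dot on its closed top, 42 mm in diameter, 30 mm high; a blind bore 32 mm wide and 18 mm deep opens downward. About 0.06 kg. Loose, stands upright, opening down. Origin: centre of its underside, z up.
- green_post: Setting-up post with a green base; the cutter set is built on this one. Stands upright on the bench, bolted down. Round base 90 mm across and 14 mm thick; from it rises a steel post 26 mm in diameter, whose tip is 80 mm above the bench; its last 6 mm taper to 14 mm across. Origin: centre of the base's underside, at bench height, on the post's axis, z up.
- white_post: Another setting-up post, with a white base; it stays empty. Stands upright on the bench, bolted down. Round base 90 mm across and 14 mm thick; from it rises a steel post 26 mm in diameter, whose tip is 80 mm above the bench; its last 6 mm taper to 14 mm across. Origin: centre of the base's underside, at bench height, on the post's axis, z up.
- red_spacer: Red spacer ring, 60 mm outside diameter, 32 mm bore, 18 mm thick; not needed. Loose, lies flat on the bench. Origin: centre of its underside, z up. 
- tape_measure: Orange tape measure, about 62 x 40 x 34 mm; not needed. Origin: centre of its underside, z up, x along its length.
- spanner: Steel spanner 200 mm long lying near the far edge of the bench, roughly crosswise; not needed. Its own x runs along its length.
- glue: White glue bottle with a red cap, 56 mm in diameter, 100 mm high, at the left of the bench; not needed. Origin: centre of its underside.
Things that resemble listed ones, but are neither listed nor needed, are in the scene too. Of the things like the yellow_spacer, leave any that is white; of the rest the smaller one is meant.

How it is judged:
On the way, in this order (a step that is already met when the one before it is completed fails the run):
1. The blue spacer sits on the green base, around the post (horizontal distance between blue_spacer and green_post below 0.006 m and z of blue_spacer in the frame of green_post between 0.011 and 0.017 m and angle between blue_spacer's own z axis and vertical below 0.08 rad and contact force between the fingers and blue_spacer below 0.1 N), for 0.2 s.
2. The cutter sits on the blue spacer, hub up (horizontal distance between cutter and green_post below 0.006 m and z of cutter in the frame of green_post between 0.029 and 0.035 m and angle between cutter's own z axis and vertical below 0.08 rad and contact force between the fingers and cutter below 0.1 N), for 0.2 s.
3. The yellow spacer sits on the cutter's hub (horizontal distance between yellow_spacer and green_post below 0.006 m and z of yellow_spacer in the frame of green_post between 0.051 and 0.057 m and angle between yellow_spacer's own z axis and vertical below 0.08 rad and contact force between the fingers and yellow_spacer below 0.1 N), for 0.2 s.
4. The black cap covers the post's tip and sits on the yellow spacer (horizontal distance between cap and green_post below 0.006 m and z of cap in the frame of green_post between 0.063 and 0.069 m and angle between cap's own z axis and vertical below 0.08 rad and contact force between the fingers and cap below 0.1 N), for 0.2 s.
At the end, for the whole second after the job is handed in: On the green-based post, from the bottom up: blue spacer, cutter (hub up), yellow spacer, cap. Each origin lies within 6 mm of the post's axis, each within 3 mm of its seated height above the bench (underside at 14, 32, 54 and 66 mm), upright within 0.08 rad, at rest and released (horizontal distance between each of blue_spacer, cutter, yellow_spacer, cap and green_post below 0.006 m and z of blue_spacer in the frame of green_post between 0.011 and 0.017 m and angle between each of blue_spacer, cutter, yellow_spacer, cap's own z axis and vertical below 0.08 rad and z of cutter in the frame of green_post between 0.029 and 0.035 m and z of yellow_spacer in the frame of green_post between 0.051 and 0.057 m and z of cap in the frame of green_post between 0.063 and 0.069 m and linear speed of each of blue_spacer, cutter, yellow_spacer, cap below 0.02 m/s); the robot touches nothing.
It fails at once if The red spacer is disturbed (moved more than 20 mm) (distance of red_spacer from where it was at the start of the episode above 0.02 m).
It fails at once if The tape measure is disturbed (moved more than 20 mm) (distance of tape_measure from where it was at the start of the episode above 0.02 m).
It fails at once if The spanner is disturbed (moved more than 20 mm) (distance of spanner from where it was at the start of the episode above 0.02 m).
It fails at once if The glue bottle is disturbed (moved more than 20 mm) (distance of glue from where it was at the start of the episode above 0.02 m).
It also fails if it takes over 99 s, if anything falls off the work surface, if the arm or the gripper's body presses on something with over 40 N, if the wrist force passes 120 N, or if a joint passes its speed limit or range.

## Working session

There is one attempt and no reset: what is moved stays moved. The work goes in short steps, Python scripts to look and compute and a tool call to move; the robot and the scene stay as the last step left them, time stands still between calls to the robot, and variables do not carry over. Pictures are saved under pics/ and viewed, at most 14 in all, crops included, and the job is handed in when it is done.

Besides the shell and the picture viewer there is one more tool, called after "Call:" as name(argument=value, ...) on one line, values as JSON. send_rows: Moves the arm, as the interface text tells. Its arguments: {"type":"object","properties":{"moves":{"type":"array"}},"required":["moves"]}

```bash
ls; mkdir -p pics; cat > h.py <<'E'
import numpy as np, cv2
from plant import observe, cams, hand_in
def get(n):
    return cams.get_image(n)
def proj(p,P):
    V=np.array(p['view']);f=p['pixels'].shape[0]/2/np.tan(np.radians(p['fovy'])/2)
    P=np.atleast_2d(P);c=P@V[:3,:3].T+V[:3,3]
    return np.c_[p['cx']+f*c[:,0]/c[:,2],p['cy']+f*c[:,1]/c[:,2]]
def back(p,xy,z):
    V=np.array(p['view']);f=p['pixels'].shape[0]/2/np.tan(np.radians(p['fovy'])/2)
    R=V[:3,:3];o=-R.T@V[:3,3]
    d=R.T@np.array([(xy[0]-p['cx'])/f,(xy[1]-p['cy'])/f,1.])
    return o+d*(z-o[2])/d[2]
def save(p,n,crop=None,k=1):
    a=p['pixels'][:,:,::-1]
    if crop: a=a[crop[1]:crop[3],crop[0]:crop[2]]
    cv2.imwrite('pics/'+n,cv2.resize(a,None,fx=k,fy=k,interpolation=cv2.INTER_CUBIC))
E
python3 - <<'E'
from h import *
o=observe();print({k:np.round(v,3) for k,v in o.items()})
for n in('top','scene'):
    p=get(n);save(p,n+'0.png',k=1.5);V=np.array(p['view']);print(n,p['fovy'],p['cx'],p['cy'],(-V[:3,:3].T@V[:3,3]).round(3))
    for t in 'blue_spacer cutter yellow_spacer cap green_post white_post red_spacer tape_measure spanner glue'.split():
        print(t,[(np.round(d['xy']),round(d['confidence'],2),back(p,d['xy'],0.01).round(3)[:2]) for d in cams.search_frame(p,t)])
E
```

```text
pics
{'clock': np.float64(0.0), 'joint_positions': array([-1.21 ,  0.6  , -0.003,  1.6  ,  0.002,  0.943, -0.08 ]), 'qd': array([-0.001,  0.002, -0.001, -0.001,  0.002,  0.   , -0.001]), 'effort': array([-1.0000e-03, -7.7642e+01,  1.5650e+00, -2.5802e+01,  1.3000e-02,
        9.0000e-03,  0.0000e+00]), 'tool_pos': array([0.307, 0.656, 0.23 ]), 'eef_rot': array([ 0.217,  0.976, -0.001, -0.   ]), 'wrist_force': array([ 0.39 ,  0.418, -0.321]), 'torque': array([ 0.025, -0.04 ,  0.045]), 'gripper_force': np.float64(0.0), 'gripper_width': np.float64(0.085)}
top 56.52799859756457 254.82327576533373 190.9437953054586 [0.371 0.049 0.947]
blue_spacer [(array([275., 173.]), 0.74, array([0.635, 0.003]))]
cutter [(array([153., 258.]), 0.81, array([0.401, 0.315]))]
yellow_spacer [(array([137., 168.]), 0.76, array([0.64, 0.38])), (array([182., 153.]), 0.7, array([0.686, 0.261])), (array([159., 186.]), 0.52, array([0.591, 0.316]))]
cap [(array([398., 261.]), 0.57, array([ 0.408, -0.317]))]
green_post [(array([343., 227.]), 0.94, array([ 0.493, -0.179])), (array([212., 221.]), 0.63, array([0.501, 0.
[... 551 characters left out ...]
[(array([333., 167.]), 0.75, array([0.665, 0.393])), (array([318., 184.]), 0.61, array([0.674, 0.257])), (array([302., 171.]), 0.6, array([0.587, 0.3  ])), (array([262., 158.]), 0.39, array([0.418, 0.303]))]
cap []
green_post [(array([188., 232.]), 0.67, array([ 0.478, -0.193])), (array([298., 144.]), 0.59, array([0.472, 0.479]))]
white_post [(array([256., 177.]), 0.59, array([0.473, 0.177]))]
red_spacer [(array([213., 195.]), 0.61, array([0.415, 0.005]))]
tape_measure [(array([192., 274.]), 0.9, array([ 0.603, -0.328])), (array([214., 196.]), 0.49, array([ 0.422, -0.   ]))]
spanner [(array([322., 223.]), 0.69, array([0.787, 0.063]))]
glue [(array([298., 143.]), 0.54, array([0.466, 0.485]))]
```

View pics/top0.png

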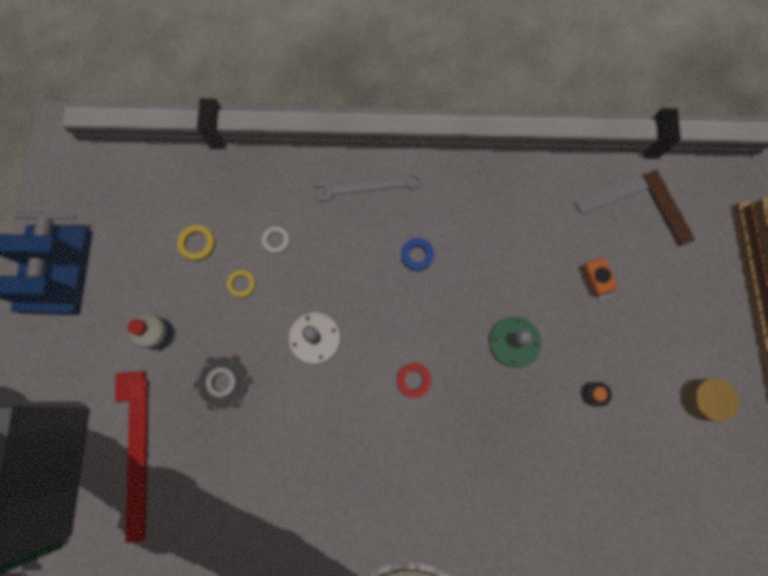

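View pics/scene0.png

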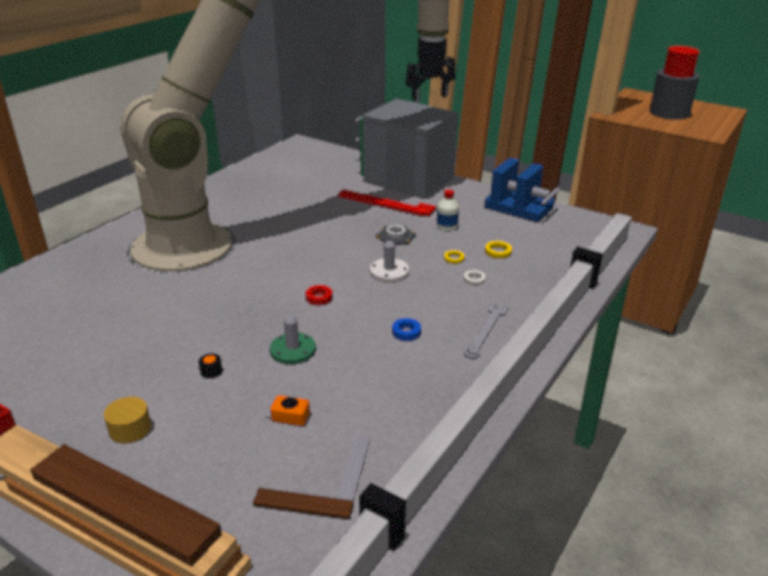

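Top picture (768-px-wide view). Yellow look-alikes:
- large yellow ring at (196,243)
- small yellow ring at (240,283)
- white ring at (275,239), to be left

I choose the small yellow at (240,283), which is original pixel (159,186). Blue is at (417,254) and red at (414,380), which stays. Green post is at (515,342) and white post at (314,338). Cap is at (597,394), cutter at (222,382). The amber round tin at (717,400) is not the cap.

Now I'll measure precisely from the masks in both views.

```bash
cat >> h.py <<'E'
def colmask(p,lo,hi,xy=None,r=40):
    h=cv2.cvtColor(p['pixels'],cv2.COLOR_RGB2HSV);m=cv2.inRange(h,lo,hi)
    if xy is not None:
        k=np.zeros_like(m);cv2.circle(k,tuple(int(v) for v in xy),r,255,-1);m&=k
    return m
def ringmodel(p,x,y,z0,parts,ro_in):
    # parts: list of (radius,zlo,zhi) solids; filled union of silhouettes; bore removed at top
    m=np.zeros((384*4,512*4),np.uint8);t=np.linspace(0,2*np.pi,60)
    for r,a,b in parts:
        P=np.vstack([np.c_[x+r*np.cos(t),y+r*np.sin(t),0*t+z] for z in(z0+a,z0+b)])
        h=cv2.convexHull(((proj(p,P)+.5)*4).astype(np.float32));cv2.fillPoly(m,[h.astype(int)],255)
    return cv2.resize(m,(512,384),interpolation=cv2.INTER_AREA)/255.
def fill(m):
    c,_=cv2.findContours(m,cv2.RETR_EXTERNAL,cv2.CHAIN_APPROX_NONE)
    o=np.zeros_like(m)
    if c: cv2.drawContours(o,[max(c,key=cv2.contourArea)],-1,255,-1)
    return o
def fit(p,m,x0,z0,parts):
    # centroid matching of filled mask and model
    M=cv2.moments(fill(m),True);c=np.array([M['m10'],M['m01']])/M['m00'];x=np.array(x0,float)
    for _ in range(4):
        k=ringmodel(p,*x,z0,parts,0);M2=cv2.moments(k);c2=np.array([M2['m10'],M2['m01']])/M2['m00']
        zz=z0+.01;x=x+(back(p,c,zz)-back(p,c2,zz))[:2]
    return x,M['m00'],k.sum()
E
cat > m.py <<'E'
from h import *
spec={'blue_spacer':((100,110,40),(130,255,255),(.64,0),[(.03,0,.018)]),
'red_spacer':((170,110,40),(180,255,255),(.425,-.01),[(.03,0,.018)]),
'yellow_spacer':((18,110,60),(35,255,255),(.59,.31),[(.025,0,.012)]),
'bigyel':((18,110,60),(35,255,255),(.65,.385),[(.03,0,.012)]),
'green_base':((60,70,30),(90,255,255),(.485,-.185),[(.045,0,.014)])}
if __name__=='__main__':
  for n in('top','scene'):
    p=get(n)
    for k,(lo,hi,x0,parts) in spec.items():
        m=colmask(p,lo,hi,proj(p,[*x0,.01])[0],25 if k!='yellow_spacer' and k!='bigyel' else 18)
        if m.any():
            x,a,b=fit(p,m,x0,0,parts);print(n,k,x.round(4),a,b.round())
    for k,z0,x0,parts in(('cutter',0,(.41,.31),[(.051,0,.008),(.025,0,.022)]),('cap',0,(.41,-.317),[(.021,0,.03)])):
        s=cams.silhouettes(p,k)
        for d in s[:2]:
            x,a,b=fit(p,d['mask'].astype(np.uint8)*255,x0,z0,parts);print(n,k,x.round(4),a,b.round(),round(d['confidence'],2))
E
python3 m.py
```

```text
top blue_spacer [ 0.6472 -0.0053] 339.0 414.0
top red_spacer [0.4024 0.0181] 1.0 449.0
top yellow_spacer [0.5853 0.3123] 262.0 297.0
top bigyel [0.6603 0.4018] 448.0 408.0
top green_base [ 0.4895 -0.1743] 577.0 976.0
top cutter [0.4096 0.3303] 1017.0 1272.0 0.89
top cutter [0.4218 0.001 ] 456.0 1243.0 0.45
top cap [ 0.4058 -0.3119] 268.0 299.0 0.64
top cap [0.4932 0.4595] 547.0 289.0 0.41
scene blue_spacer [ 0.6443 -0.005 ] 237.0 278.0
scene red_spacer [ 0.4191 -0.004 ] 11.0 238.0
scene yellow_spacer [0.5828 0.3118] 104.0 122.0
scene bigyel [0.6548 0.4039] 179.0 157.0
scene green_base [ 0.4933 -0.1825] 389.0 583.0
scene cutter [0.4052 0.3293] 249.0 333.0 0.48
scene cap [ 0.4041 -0.3141] 253.0 248.0 0.78
```

```bash
cat > ov.py <<'E'
from h import *
def ov(p,items,c,half,k):
    a=p['pixels'][:,:,::-1];x0,y0=(np.round(c)-half).astype(int);x0=max(x0,0);y0=max(y0,0)
    a=cv2.resize(a[y0:y0+2*half,x0:x0+2*half],None,fx=k,fy=k,interpolation=cv2.INTER_CUBIC)
    t=np.linspace(0,2*np.pi,60)
    for x,y,z,r in items:
        q=(proj(p,np.c_[x+r*np.cos(t),y+r*np.sin(t),0*t+z])-[x0,y0]+.5)*k-.5
        cv2.polylines(a,[np.round(q).astype(int)],True,(255,0,255),1)
    return a
E
python3 - <<'E'
from ov import *
B=(.6458,-.005);G=(.4915,-.1795);Y=(.584,.312);C=(.4075,.33);K=(.405,-.313)
L=[(B,[(*B,.018,.03),(*B,.018,.016)]),(G,[(*G,.014,.045),(*G,.08,.007),(*G,.074,.013)]),(Y,[(*Y,.012,.025),(*Y,.012,.016)]),(C,[(*C,.008,.051),(*C,.022,.025),(*C,.022,.016)]),(K,[(*K,.03,.021),(*K,.0,.021)])]
rows=[]
for n in('top','scene'):
    p=get(n)
    rows.append(np.hstack([ov(p,it,proj(p,[*c,.02])[0],26,3) for c,it in L]))
    m=colmask(p,(50,60,15),(95,255,255),proj(p,[*G,.02])[0],30);c=np.argwhere(m)[:,::-1]
    h=cv2.fillPoly(np.zeros_like(m),[cv2.convexHull(c.astype(np.int32))],255)
    print(n,fit(p,h,G,0,[(.045,0,.014)]),m.sum()/255)
    s=cams.silhouettes(p,'green_post');print([(d['confidence'],d['xy'],d['mask'].sum(),fit(p,d['mask'].astype(np.uint8)*255,G,0,[(.045,0,.014),(.013,0,.074),(.007,.07,.08)])) for d in s[:1]])
cv2.imwrite('pics/ov1.png',np.vstack(rows))
E
```

```text
top (array([ 0.49156606, -0.17796803]), 849.0, np.float64(973.9803921568628)) 629.0
[(0.67, [343.3, 226.8], np.int64(910), (array([ 0.49328318, -0.17705466]), 910.0, np.float64(971.8980392156864)))]
scene (array([ 0.48980916, -0.17930731]), 500.0, np.float64(578.2)) 402.0
[(0.8, [188.6, 233.6], np.int64(638), (array([ 0.49065111, -0.18055382]), 638.0, np.float64(674.392156862745)))]
```

View pics/ov1.png

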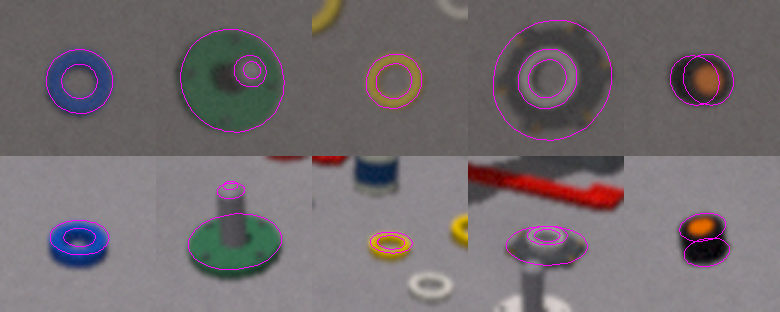

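Blue, yellow, cutter and cap circles all lie on their images within about 1 px in both views. The post's base and tip circles match too. I'll align the tool with the world axes, then go over the blue spacer.

Call:
send_rows(moves=[[0, 0, -0.146, 0, 0, 0, 1], [0, 0, -0.146, 0, 0, 0, 1], [0, 0, -0.146, 0, 0, 0, 1], [0, 0, 0, -21, -42, 0, 1], [0, 0, 0, -21, -42, 0, 1]])

```text
clock: 2.1
tool_pos: [0.3488, 0.5725, 0.2308]
eef_rot: [-0.002, 1.0, 0.0, -0.0]
wrist_force: [1.2, 0.1, -0.7]
gripper_width: 0.0851
gripper_force: 0.0
```

Call:
send_rows(moves=[[0, 0, 0, -21, -42, 0, 1], [0, 0, 0, -21, -42, 0, 1], [0, 0, 0, -21, -42, 0, 1], [0, 0, 0, -21, -42, 0, 1], [0, 0, 0, -21, -42, 0, 1]])

```text
clock: 2.6
tool_pos: [0.4551, 0.3609, 0.2315]
eef_rot: [-0.0, 1.0, 0.0, 0.0]
wrist_force: [0.6, 0.5, 0.7]
gripper_width: 0.0853
gripper_force: 0.0
```

Call:
send_rows(moves=[[0, 0, 0, -21, -42, 0, 1], [0, 0, 0, -21, -42, 0, 1], [0, 0, 0, -21, -42, 0, 1], [0, 0, 0, -21, -42, 0, 1], [0, 0, 0, -21, -42, 0, 1]])

```text
clock: 3.1
tool_pos: [0.5602, 0.1509, 0.2316]
eef_rot: [-0.0, 1.0, 0.0, 0.0]
wrist_force: [0.5, 0.1, 0.1]
gripper_width: 0.0855
gripper_force: 0.0
```

Call:
send_rows(moves=[[0, 0, 0, -21.4, -39, 0, 1], [0, 0, 0, -21.4, -39, 0, 1], [0, 0, 0, -21.4, -39, 0, 1], [0, 0, 0, -21.4, -39, 0, 1], [0, 0, 0, 0, 0, 45, 1]])

```text
clock: 3.6
tool_pos: [0.6512, -0.0111, 0.1908]
eef_rot: [0.004, 1.0, -0.002, 0.006]
wrist_force: [1.5, -0.2, -0.7]
gripper_width: 0.0854
gripper_force: 0.0
```

Call:
send_rows(moves=[[0, 0, 0, 0, 0, 45, 1], [0, 0, 0, 0, 0, 45, 1], [0, 0, 0, 0, 0, 36, 1], [0, 0, 0, 0, 0, 0, 1]])

```text
clock: 4.0
tool_pos: [0.6422, -0.0033, 0.0557]
eef_rot: [-0.0, 1.0, -0.0, -0.004]
wrist_force: [-1.0, 0.2, 0.2]
gripper_width: 0.0851
gripper_force: 0.0
```

```bash
python3 - <<'E'
from ov import *
print(observe()['tool_pos'])
B=(.6458,-.005)
r=[]
for n in('top','scene'):
    p=get(n);r.append(ov(p,[(*B,.018,.03)],proj(p,[*B,.03])[0],40,6))
cv2.imwrite('pics/b1.png',np.hstack(r)[:, :960][::1])
E
python3 -c "
import cv2;a=cv2.imread('pics/b1.png');cv2.imwrite('pics/b1.png',cv2.resize(a,(800,400)))"
```

```text
[ 0.64218732 -0.00334032  0.0557469 ]
```

View pics/b1.png

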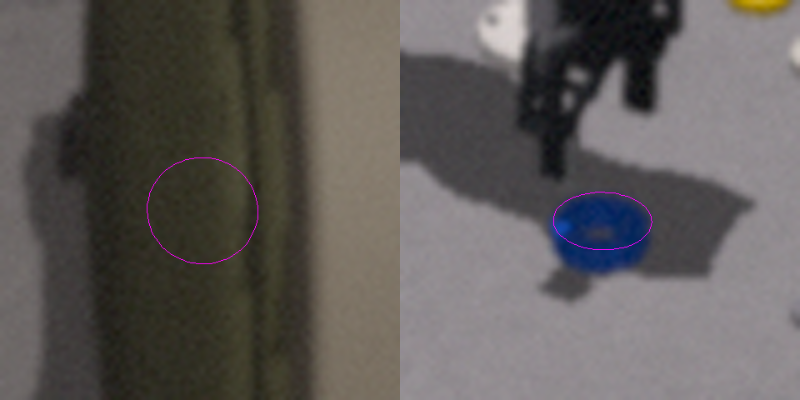

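The scene crop shows the open fingers just above and around the blue ring at crop (600,235), with nothing in the way. Descending.

Call:
send_rows(moves=[[0, 0, 0, 0, 0, 20, 1], [0, 0, 0, 0, 0, 20, 1], [0, 0, 0, 0, 0, 0, 1]])

```text
clock: 4.4
tool_pos: [0.6455, -0.0033, 0.021]
eef_rot: [-0.0, 1.0, -0.0, 0.0]
wrist_force: [-0.2, -0.9, -0.0]
gripper_width: 0.0851
gripper_force: 0.0
```

Call:
send_rows(moves=[[0, 0, 0, 0, 0, 10, 1], [0, 0, 0, 0, 0, 8, 1], [0, 0, 0, 0, 0, 0, 1], [0, 0, 0, 0, 0, 0, 0], [0, 0, 0, 0, 0, 0, 0]])

```text
clock: 4.9
tool_pos: [0.6454, -0.0034, 0.0028]
eef_rot: [-0.0, 1.0, -0.0, 0.0]
wrist_force: [-3.6, 1.2, 36.5]
gripper_width: 0.0588
gripper_force: 30.6
```

Call:
send_rows(moves=[[0, 0, 0, 0, 0, 0, 0], [0, 0, 0, 0, 0, 0, 0], [0, 0, 0, 0, 0, 0, 0], [0, 0, 0, 0, 0, 0, 0], [0, 0, 0, 0, 0, 0, 0]])

```text
clock: 5.4
tool_pos: [0.6454, -0.0034, 0.0036]
eef_rot: [-0.0, 1.0, -0.0, 0.0]
wrist_force: [-2.1, -0.1, 8.6]
gripper_width: 0.0576
gripper_force: 61.7
```

Call:
send_rows(moves=[[0, 0, 0, 0, 0, -15, 0], [0, 0, 0, 0, 0, -35, 0], [0, 0, 0, 0, 0, -40, 0], [0, 0, 0, 0, 0, -32, 0], [0, 0, 0, 0, 0, 0, 0]])

```text
clock: 5.9
tool_pos: [0.6477, -0.0033, 0.1299]
eef_rot: [0.0, 1.0, 0.0, 0.004]
wrist_force: [0.7, -0.5, -1.5]
gripper_width: 0.0573
gripper_force: 64.6
```

Call:
send_rows(moves=[[0, 0, 0, 25, -29, 0, 0], [0, 0, 0, 32, -37, 0, 0], [0, 0, 0, 32, -37, 0, 0], [0, 0, 0, 32, -37, 0, 0], [0, 0, 0, 32, -37, 0, 0]])

```text
clock: 6.4
tool_pos: [0.4905, -0.1814, 0.1244]
eef_rot: [-0.0, 1.0, -0.0, -0.0]
wrist_force: [0.9, -0.7, -1.7]
gripper_width: 0.058
gripper_force: 64.6
```

Call:
send_rows(moves=[[0, 0, 0, 0, 0, 0, 0], [0, 0, 0, 0, 0, 0, 0]])

```text
clock: 6.6
tool_pos: [0.4913, -0.1816, 0.1245]
eef_rot: [0.001, 1.0, -0.0, -0.0]
wrist_force: [0.1, 1.0, -1.9]
gripper_width: 0.0571
gripper_force: 64.6
```

```bash
python3 - <<'E'
from ov import *
o=observe();t=o['tool_pos'];print(t,o['gripper_width'],o['gripper_force'])
z=t[2]-.0036;G=(.4913,-.179)
p=get('scene');a=ov(p,[(t[0],t[1],z+.018,.03),(t[0],t[1],z,.03),(*G,.014,.045),(*G,.08,.007)],proj(p,[*G,.08])[0],40,10)
cv2.imwrite('pics/b2.png',a[:600])
m=colmask(p,(100,110,40),(130,255,255),proj(p,[t[0],t[1],z])[0],30);print(fit(p,m,t[:2],z,[(.03,0,.018)]))
print(fit(p,cv2.morphologyEx(m,cv2.MORPH_CLOSE,np.ones((5,5))),t[:2],z,[(.03,0,.018)]))
E
```

```text
[ 0.49126249 -0.1816106   0.12448962] 0.057143330370568984 64.60217535495758
(array([ 0.49568486, -0.17829977]), 226.0, np.float64(324.3254901960784))
(array([ 0.49555187, -0.17866309]), 229.0, np.float64(324.75686274509803))
```

View pics/b2.png

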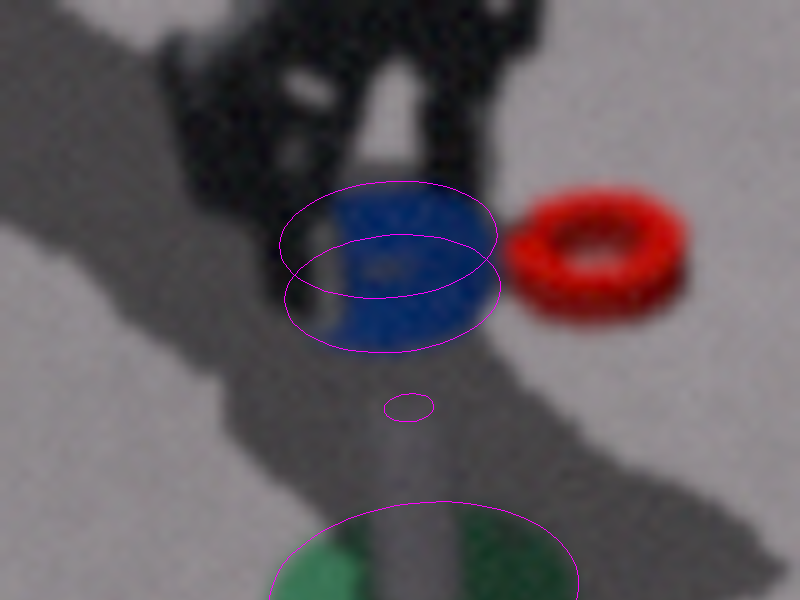

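The blue ring (crop 300–497 × 180–352) lies where the tool pose predicts. The post (crop x 372–462) sits about 2 mm along +x+y from my circle, so I'll shift a little and go down.

Call:
send_rows(moves=[[0, 0, 0, -1, 3.5, 20, 0], [0, 0, 0, 0, 0, 20, 0], [0, 0, 0, 0, 0, 15, 0], [0, 0, 0, 0, 0, 0, 0]])

```text
clock: 7.05
tool_pos: [0.4929, -0.1758, 0.0676]
eef_rot: [-0.001, 1.0, 0.0, -0.001]
wrist_force: [-2.5, -2.6, -3.1]
gripper_width: 0.0573
gripper_force: 65.4
```

Call:
send_rows(moves=[[0, 0, 0, 1, -1.5, 0, 0], [0, 0, 0, 0, 0, 0, 0]])

```text
clock: 7.25
tool_pos: [0.4931, -0.1776, 0.0697]
eef_rot: [-0.001, 1.0, 0.0, 0.001]
wrist_force: [0.1, -0.1, -1.4]
gripper_width: 0.0572
gripper_force: 65.5
```

Call:
send_rows(moves=[[0, 0, 0, 0, 0, 15, 0], [0, 0, 0, 0, 0, 15, 0], [0, 0, 0, 0, 0, 15, 0], [0, 0, 0, 0, 0, 0, 0]])

```text
clock: 7.65
tool_pos: [0.4923, -0.1776, 0.0236]
eef_rot: [-0.001, 1.0, 0.0, -0.0]
wrist_force: [0.3, 1.3, -0.2]
gripper_width: 0.0573
gripper_force: 65.5
```

Call:
send_rows(moves=[[0, 0, 0, 0, 0, 4, 0], [0, 0, 0, 0, 0, 0, 0], [0, 0, 0, 0, 0, 0, 1], [0, 0, 0, 0, 0, 0, 1], [0, 0, 0, 0, 0, 0, 1]])

```text
clock: 8.15
tool_pos: [0.4924, -0.1785, 0.0208]
eef_rot: [-0.0, 1.0, -0.0, 0.0]
wrist_force: [-0.0, 0.3, -0.2]
gripper_width: 0.0856
gripper_force: 0.0
```

Call:
send_rows(moves=[[0, 0, 0, 0, 0, 0, 1], [0, 0, 0, 0, 0, -20, 1], [0, 0, 0, 0, 0, -40, 1], [0, 0, 0, 0, 0, -40, 1], [0, 0, 0, 0, 0, -40, 1]])

```text
clock: 8.65
tool_pos: [0.4918, -0.1782, 0.1618]
eef_rot: [-0.0, 1.0, 0.0, -0.0]
wrist_force: [1.3, -0.4, 0.6]
gripper_width: 0.0855
gripper_force: 0.0
```

Call:
send_rows(moves=[[0, 0, 0, 7, 25, 0, 1], [0, 0, 0, 7, 42, 0, 1], [0, 0, 0, 7, 44, 0, 1], [0, 0, 0, 7, 44, 0, 1], [0, 0, 0, 7, 44, 0, 1]])

```text
clock: 9.15
tool_pos: [0.4566, 0.0221, 0.1605]
eef_rot: [0.0, 1.0, 0.0, 0.0]
wrist_force: [1.1, 0.7, -0.1]
gripper_width: 0.0853
gripper_force: 0.0
```

```bash
python3 - <<'E'
from ov import *
G=(.492,-.178)
o=[]
for n in('scene','top'):
    p=get(n);o.append(ov(p,[(*G,.032,.03),(*G,.014,.03),(*G,.08,.007)],proj(p,[*G,.04])[0],32,6))
    m=colmask(p,(100,110,40),(130,255,255),proj(p,[*G,.03])[0],25);
    if m.any():print(n,fit(p,m,G,.014,[(.03,0,.018)]))
    C=(.4075,.33)
    for d in cams.silhouettes(p,'cutter')[:1]:print(fit(p,d['mask'].astype(np.uint8)*255,C,0,[(.051,0,.008),(.025,0,.022)]))
cv2.imwrite('pics/b3.png',np.hstack(o))
E
```

```text
scene (array([ 0.49678536, -0.18298977]), 212.0, np.float64(314.1411764705882))
(array([0.4065496, 0.3299122]), 228.0, np.float64(332.7607843137255))
top (array([ 0.51017938, -0.18843682]), 90.0, np.float64(470.07450980392156))
(array([0.41023339, 0.33010202]), 1017.0, np.float64(1270.9490196078432))
```

View pics/b3.png

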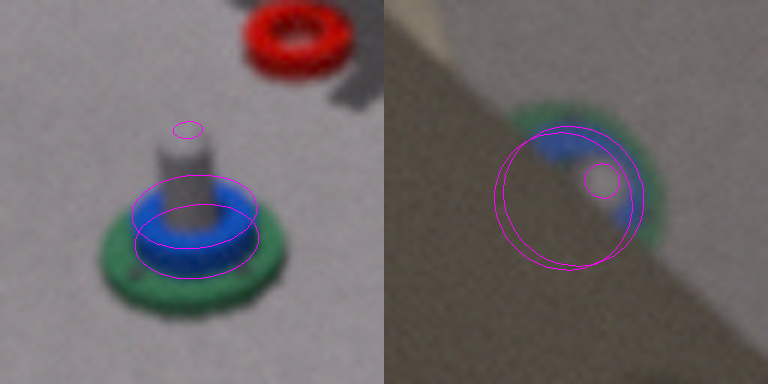

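Blue is seated flat on the green base around the post (scene crop ring centre (195,225)). On to the cutter.

Call:
send_rows(moves=[[0, 0, 0, 6, 30, 0, 1], [0, 0, 0, 6, 44, 0, 1], [0, 0, 0, 6, 44, 0, 1], [0, 0, 0, 6, 44, 0, 1], [0, 0, 0, 6, 44, 0, 1]])

```text
clock: 9.85
tool_pos: [0.4277, 0.2265, 0.1603]
eef_rot: [0.002, 1.0, -0.0, 0.0]
wrist_force: [0.4, 0.9, -0.3]
gripper_width: 0.0855
gripper_force: 0.0
```

Call:
send_rows(moves=[[0, 0, 0, 6, 44, 0, 1], [0, 0, 0, 6, 34, 0, 1], [0, 0, 0, 6, 24, 0, 1], [0, 0, 0, 0, 0, 40, 1], [0, 0, 0, 0, 0, 0, 1]])

```text
clock: 10.35
tool_pos: [0.4084, 0.3266, 0.1173]
eef_rot: [0.0, 1.0, -0.002, -0.002]
wrist_force: [-0.2, -0.6, -0.3]
gripper_width: 0.0852
gripper_force: 0.0
```

Call:
send_rows(moves=[[0, 0, 0, 0, 3, 35, 1], [0, 0, 0, 0, 0, 35, 1], [0, 0, 0, 0, 0, 20, 1], [0, 0, 0, 0, 0, 0, 1], [0, 0, 0, 0, 0, 0, 1]])

```text
clock: 10.85
tool_pos: [0.41, 0.3304, 0.0311]
eef_rot: [0.001, 1.0, -0.0, -0.0]
wrist_force: [-0.2, -0.2, 0.6]
gripper_width: 0.0855
gripper_force: 0.0
```

Call:
send_rows(moves=[[0, 0, 0, 1.5, 0, 10, 1], [0, 0, 0, 0, 0, 7, 1], [0, 0, 0, 0, 0, 0, 1], [0, 0, 0, 0, 0, 0, 0], [0, 0, 0, 0, 0, 0, 0]])

```text
clock: 11.35
tool_pos: [0.4076, 0.3317, 0.0135]
eef_rot: [-0.0, 1.0, 0.0, 0.0]
wrist_force: [0.4, 1.0, 0.7]
gripper_width: 0.0591
gripper_force: 0.0
```

Call:
send_rows(moves=[[0, 0, 0, 0, 0, 0, 0], [0, 0, 0, 0, 0, 0, 0], [0, 0, 0, 0, 0, 0, 0], [0, 0, 0, 0, 0, 0, 0], [0, 0, 0, 0, 0, 0, 0]])

```text
clock: 11.85
tool_pos: [0.4076, 0.3314, 0.0142]
eef_rot: [-0.0, 1.0, -0.0, 0.0]
wrist_force: [-1.3, -1.7, 12.7]
gripper_width: 0.0466
gripper_force: 59.4
```

Call:
send_rows(moves=[[0, 0, 0, 0, 0, -15, 0], [0, 0, 0, 0, 0, -35, 0], [0, 0, 0, 0, 0, -40, 0], [0, 0, 0, 0, 0, -32, 0], [0, 0, 0, 0, 0, 0, 0]])

```text
clock: 12.35
tool_pos: [0.4089, 0.3328, 0.1391]
eef_rot: [0.0, 1.0, 0.002, 0.002]
wrist_force: [-0.0, 1.3, -2.4]
gripper_width: 0.0459
gripper_force: 62.8
```

Call:
send_rows(moves=[[0, 0, 0, -7, -25, 0, 0], [0, 0, 0, -7, -42, 0, 0], [0, 0, 0, -7, -43, 0, 0], [0, 0, 0, -7, -43, 0, 0], [0, 0, 0, -7, -43, 0, 0]])

```text
clock: 12.85
tool_pos: [0.4421, 0.1339, 0.1345]
eef_rot: [-0.0, 1.0, -0.0, -0.001]
wrist_force: [1.1, -0.3, -3.0]
gripper_width: 0.0461
gripper_force: 62.8
```

Call:
send_rows(moves=[[0, 0, 0, -7, -43, 0, 0], [0, 0, 0, -7, -43, 0, 0], [0, 0, 0, -7, -43, 0, 0], [0, 0, 0, -7, -43, 0, 0], [0, 0, 0, -7, -43, 0, 0]])

```text
clock: 13.35
tool_pos: [0.4771, -0.0811, 0.1344]
eef_rot: [-0.0, 1.0, 0.0, -0.001]
wrist_force: [2.1, 1.1, -2.5]
gripper_width: 0.0463
gripper_force: 62.8
```

Call:
send_rows(moves=[[0, 0, 0, -7, -43, 0, 0], [0, 0, 0, -7, -43, 0, 0], [0, 0, 0, 0, -13, 0, 0], [0, 0, 0, 0, 0, 0, 0], [0, 0, 0, 0, 0, 0, 0]])

```text
clock: 13.85
tool_pos: [0.491, -0.1774, 0.1346]
eef_rot: [-0.0, 1.0, 0.001, -0.001]
wrist_force: [-0.2, 0.7, -2.4]
gripper_width: 0.0461
gripper_force: 62.8
```

```bash
python3 - <<'E'
from ov import *
o=observe();t=o['tool_pos'];print(t,o['gripper_width'],o['gripper_force'])
z=t[2]-.014;G=(.4928,-.1778)
p=get('scene');a=ov(p,[(t[0],t[1],z+.008,.051),(t[0],t[1],z,.051),(t[0],t[1],z+.022,.025),(*G,.014,.045),(*G,.08,.007)],proj(p,[*G,.08])[0],40,8)
cv2.imwrite('pics/c1.png',a[:600])
for d in cams.silhouettes(p,'cutter')[:2]:print(d['confidence'],d['xy'],fit(p,d['mask'].astype(np.uint8)*255,t[:2],z,[(.051,0,.008),(.025,0,.022)]))
E
```

```text
[ 0.49098961 -0.17743323  0.13455635] 0.0461178612533341 62.79743615537882
0.61 [192.2, 200.4] (array([ 0.49758757, -0.18106488]), 467.0, np.float64(678.2862745098039))
```

View pics/c1.png

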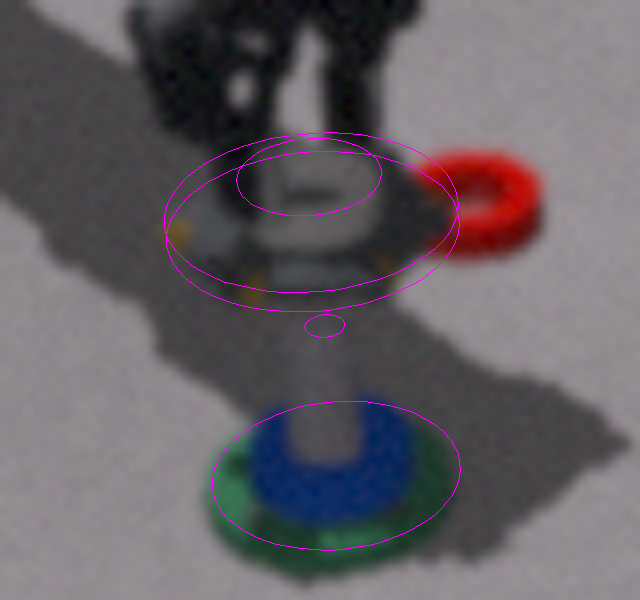

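The cutter (crop x 165–455) is held level where predicted, above the post tip (325,326). Going down in steps.

Call:
send_rows(moves=[[0, 0, 0, -1.5, -0.5, 15, 0], [0, 0, 0, 0, 0, 20, 0], [0, 0, 0, 0, 0, 15, 0], [0, 0, 0, 0, 0, 0, 0], [0, 0, 0, 0, 0, 0, 0]])

```text
clock: 14.45
tool_pos: [0.4933, -0.1776, 0.0854]
eef_rot: [-0.001, 1.0, 0.0, -0.0]
wrist_force: [0.8, -0.1, -2.7]
gripper_width: 0.046
gripper_force: 62.8
```

Free. Continue to just above the seat (TCP 0.046).

Call:
send_rows(moves=[[0, 0, 0, 0.5, 0, 12, 0], [0, 0, 0, 0, 0, 12, 0], [0, 0, 0, 0, 0, 11, 0], [0, 0, 0, 0, 0, 0, 0], [0, 0, 0, 0, 0, 0, 0]])

```text
clock: 14.95
tool_pos: [0.4925, -0.1788, 0.0498]
eef_rot: [-0.0, 1.0, 0.0, -0.0]
wrist_force: [-0.9, 0.7, -2.4]
gripper_width: 0.0463
gripper_force: 62.8
```

Call:
send_rows(moves=[[0, 0, 0, 0, 0, 2.5, 0], [0, 0, 0, 0, 0, 0, 0], [0, 0, 0, 0, 0, 0, 1], [0, 0, 0, 0, 0, 0, 1], [0, 0, 0, 0, 0, 0, 1]])

```text
clock: 15.45
tool_pos: [0.4929, -0.1789, 0.0481]
eef_rot: [-0.0, 1.0, -0.0, 0.0]
wrist_force: [-0.3, -0.8, -0.3]
gripper_width: 0.0852
gripper_force: 0.0
```

Call:
send_rows(moves=[[0, 0, 0, 0, 0, 0, 1], [0, 0, 0, 0, 0, -15, 1], [0, 0, 0, 0, 0, -35, 1], [0, 0, 0, 0, 0, -35, 1], [0, 0, 0, 0, 0, -35, 1]])

```text
clock: 15.95
tool_pos: [0.4923, -0.1787, 0.1691]
eef_rot: [-0.0, 1.0, 0.0, -0.0]
wrist_force: [0.9, -0.4, -0.2]
gripper_width: 0.0855
gripper_force: 0.0
```

Call:
send_rows(moves=[[0, 0, 0, 0, 25, 0, 1], [0, 0, 0, -8, 44, 0, 1], [0, 0, 0, -8, 44, 0, 1], [0, 0, 0, -8, 44, 0, 1], [0, 0, 0, -8, 44, 0, 1]])

```text
clock: 16.45
tool_pos: [0.5247, 0.0238, 0.1681]
eef_rot: [0.0, 1.0, -0.0, 0.0]
wrist_force: [1.0, 0.3, 0.3]
gripper_width: 0.0854
gripper_force: 0.0
```

```bash
python3 - <<'E'
from ov import *
G=(.4925,-.178)
print(observe()['tool_pos'])
o=[]
for n in('scene','top'):
    p=get(n);o.append(ov(p,[(*G,.054,.025),(*G,.032,.051),(*G,.08,.007)],proj(p,[*G,.04])[0],32,6))
    print(n,[(d['confidence'],fit(p,d['mask'].astype(np.uint8)*255,G,.032,[(.051,0,.008),(.025,0,.022)])) for d in cams.silhouettes(p,'cutter')[:1]])
    m=colmask(p,(18,110,60),(35,255,255),proj(p,[.584,.312,.01])[0],18)
    if m.any(): print(fit(p,m,(.584,.312),0,[(.025,0,.012)]))
cv2.imwrite('pics/c2.png',np.hstack(o))
E
```

```text
[0.5247321  0.02375776 0.16806026]
scene [(0.7, (array([ 0.49535088, -0.18422322]), 476.0, np.float64(674.078431372549)))]
(array([0.58283054, 0.31180299]), 104.0, np.float64(122.00392156862745))
top []
(array([0.58524214, 0.31223665]), 254.0, np.float64(294.57254901960783))
```

View pics/c2.png

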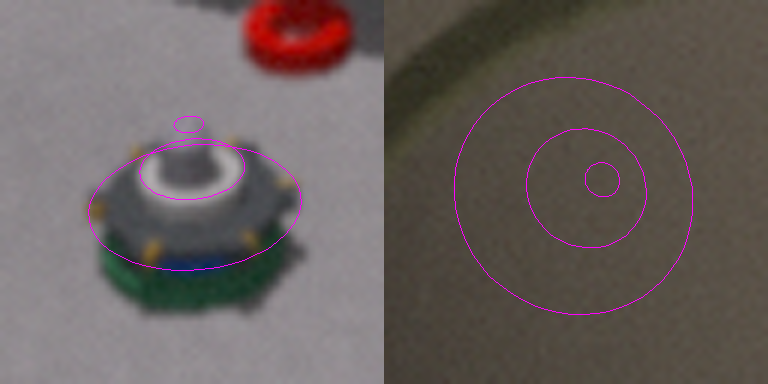

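The cutter sits flat on blue with its hub up (scene crop hub at (192,170)). Next is the small yellow ring.

Call:
send_rows(moves=[[0, 0, 0, -8, 25, 0, 1], [0, 0, 0, -8, 44, 0, 1], [0, 0, 0, -8, 44, 0, 1], [0, 0, 0, -8, 44, 0, 1], [0, 0, 0, -8, 44, 0, 1]])

```text
clock: 17.15
tool_pos: [0.5652, 0.2225, 0.1678]
eef_rot: [0.001, 1.0, -0.001, 0.0]
wrist_force: [-0.0, 0.0, 0.1]
gripper_width: 0.0854
gripper_force: 0.0
```

Call:
send_rows(moves=[[0, 0, 0, -8, 44, 0, 1], [0, 0, 0, -8, 28, 0, 1], [0, 0, 0, -4, 16, 20, 1], [0, 0, 0, 0, 0, 40, 1], [0, 0, 0, 0, 0, 40, 1]])

```text
clock: 17.65
tool_pos: [0.5858, 0.3099, 0.0672]
eef_rot: [0.001, 1.0, 0.0, 0.001]
wrist_force: [0.7, -0.3, -0.5]
gripper_width: 0.0852
gripper_force: 0.0
```

Call:
send_rows(moves=[[0, 0, 0, 0, 0, 20, 1], [0, 0, 0, 0, 0, 0, 1], [0, 0, 0, 0, 0, 0, 1]])

```text
clock: 17.95
tool_pos: [0.5852, 0.3097, 0.048]
eef_rot: [0.001, 1.0, -0.0, -0.0]
wrist_force: [1.1, -0.3, 0.2]
gripper_width: 0.0853
gripper_force: 0.0
```

Call:
send_rows(moves=[[0, 0, 0, 1, 2, 20, 1], [0, 0, 0, 0, 0, 15, 1], [0, 0, 0, 0, 0, 8, 1], [0, 0, 0, 0, 0, 0, 1], [0, 0, 0, 0, 0, 0, 0.6]])

```text
clock: 18.45
tool_pos: [0.5838, 0.3131, 0.0053]
eef_rot: [-0.0, 1.0, 0.0, 0.0]
wrist_force: [0.9, -0.6, 0.6]
gripper_width: 0.073
gripper_force: 0.0
```

Call:
send_rows(moves=[[0, 0, 0, 0, 0, 0, 0], [0, 0, 0, 0, 0, 0, 0], [0, 0, 0, 0, 0, 0, 0], [0, 0, 0, 0, 0, 0, 0], [0, 0, 0, 0, 0, 0, 0]])

```text
clock: 18.95
tool_pos: [0.584, 0.3134, 0.0065]
eef_rot: [-0.0, 1.0, 0.0, 0.001]
wrist_force: [-2.3, -1.4, 12.0]
gripper_width: 0.046
gripper_force: 59.5
```

Call:
send_rows(moves=[[0, 0, 0, 0, 0, -15, 0], [0, 0, 0, 0, 0, -35, 0], [0, 0, 0, 0, 0, -40, 0], [0, 0, 0, 0, 0, -34, 0], [0, 0, 0, 0, 0, 0, 0]])

```text
clock: 19.45
tool_pos: [0.5859, 0.3146, 0.1349]
eef_rot: [0.0, 1.0, 0.002, 0.004]
wrist_force: [0.1, 0.3, -0.8]
gripper_width: 0.0452
gripper_force: 61.5
```

Call:
send_rows(moves=[[0, 0, 0, 7, -25, 0, 0], [0, 0, 0, 7.5, -42, 0, 0], [0, 0, 0, 7.5, -42, 0, 0], [0, 0, 0, 7.5, -42, 0, 0], [0, 0, 0, 7.5, -42, 0, 0]])

```text
clock: 19.95
tool_pos: [0.5459, 0.1186, 0.129]
eef_rot: [-0.0, 1.0, -0.0, 0.0]
wrist_force: [-0.5, 0.0, -0.8]
gripper_width: 0.0457
gripper_force: 61.5
```

Call:
send_rows(moves=[[0, 0, 0, 7.5, -42, 0, 0], [0, 0, 0, 7.5, -42, 0, 0], [0, 0, 0, 7.5, -42, 0, 0], [0, 0, 0, 7.5, -42, 0, 0], [0, 0, 0, 7.5, -42, 0, 0]])

```text
clock: 20.45
tool_pos: [0.5085, -0.0915, 0.1291]
eef_rot: [-0.0, 1.0, -0.0, 0.0]
wrist_force: [0.4, -1.0, -1.0]
gripper_width: 0.0459
gripper_force: 61.5
```

Call:
send_rows(moves=[[0, 0, 0, 7.5, -42, 0, 0], [0, 0, 0, 7, -35, 0, 0], [0, 0, 0, 2, -10, 0, 0], [0, 0, 0, 0, 0, 0, 0], [0, 0, 0, 0, 0, 0, 0]])

```text
clock: 20.95
tool_pos: [0.493, -0.1757, 0.1289]
eef_rot: [-0.0, 1.0, 0.0, 0.0]
wrist_force: [0.7, 0.8, -1.4]
gripper_width: 0.0456
gripper_force: 61.5
```

```bash
python3 - <<'E'
from ov import *
o=observe();t=o['tool_pos'];print(t,o['gripper_width'],o['gripper_force'])
z=t[2]-.0065;G=(.4925,-.178)
p=get('scene');a=ov(p,[(t[0],t[1],z+.012,.025),(t[0],t[1],z,.025),(*G,.054,.025),(*G,.08,.007)],proj(p,[*G,.1])[0],30,10)
cv2.imwrite('pics/y1.png',a)
m=colmask(p,(18,110,60),(35,255,255),proj(p,[*t[:2],z])[0],25);m=cv2.morphologyEx(m,cv2.MORPH_CLOSE,np.ones((5,5)));print(fit(p,m,t[:2],z,[(.025,0,.012)]))
E
```

```text
[ 0.4929596  -0.17572767  0.12891475] 0.04563648868741829 61.48767292499542
(array([ 0.4973278 , -0.17442063]), 133.0, np.float64(208.57254901960783))
```

View pics/y1.png

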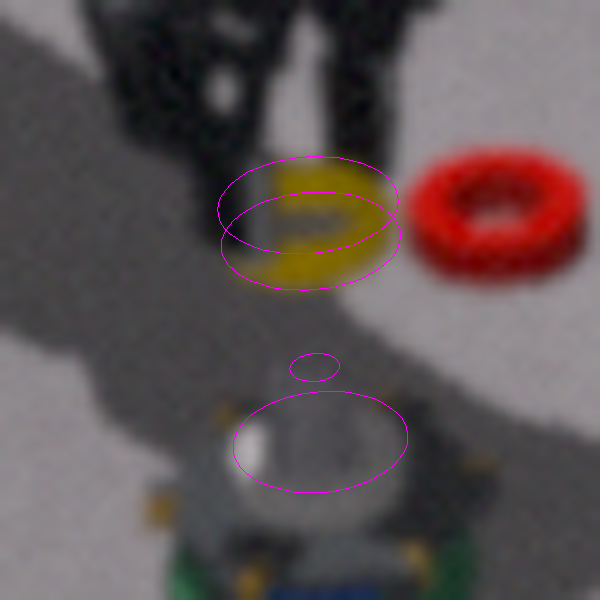

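The yellow ring (crop 220–398 × 157–290) is held as predicted, with the post tip below at (315,367). Lowering.

Call:
send_rows(moves=[[0, 0, 0, 0.5, -2.3, 20, 0], [0, 0, 0, 0, 0, 20, 0], [0, 0, 0, 0, 0, 12, 0], [0, 0, 0, 0, 0, 0, 0], [0, 0, 0, 0, 0, 0, 0]])

```text
clock: 21.5
tool_pos: [0.4925, -0.1782, 0.0769]
eef_rot: [-0.001, 1.0, 0.0, -0.0]
wrist_force: [0.1, 0.1, -1.2]
gripper_width: 0.0457
gripper_force: 61.5
```

Call:
send_rows(moves=[[0, 0, 0, 0, 0, 8, 0], [0, 0, 0, 0, 0, 6, 0], [0, 0, 0, 0, 0, 0, 0], [0, 0, 0, 0, 0, 0, 0]])

```text
clock: 21.9
tool_pos: [0.4921, -0.1792, 0.0627]
eef_rot: [-0.0, 1.0, 0.0, -0.0]
wrist_force: [0.1, 0.9, -1.1]
gripper_width: 0.0457
gripper_force: 61.5
```

Call:
send_rows(moves=[[0, 0, 0, 0, 0, 1.5, 0], [0, 0, 0, 0, 0, 0, 0], [0, 0, 0, 0, 0, 0, 1], [0, 0, 0, 0, 0, 0, 1], [0, 0, 0, 0, 0, 0, 1]])

```text
clock: 22.4
tool_pos: [0.4923, -0.1792, 0.0614]
eef_rot: [-0.0, 1.0, -0.0, 0.0]
wrist_force: [0.7, 0.1, 0.9]
gripper_width: 0.0849
gripper_force: 0.0
```

Call:
send_rows(moves=[[0, 0, 0, 0, 0, 0, 1], [0, 0, 0, 0, 0, -15, 1], [0, 0, 0, 0, 0, -35, 1], [0, 0, 0, 0, 0, -35, 1], [0, 0, 0, 0, 0, -20, 1]])

```text
clock: 22.9
tool_pos: [0.4927, -0.1792, 0.1686]
eef_rot: [-0.0, 1.0, -0.0, 0.001]
wrist_force: [0.8, -1.2, -0.7]
gripper_width: 0.0856
gripper_force: 0.0
```

Call:
send_rows(moves=[[0, 0, 0, 17.5, -27, 0, 1], [0, 0, 0, 17.5, -27, 0, 1], [0, 0, 0, 17.5, -27, 0, 1], [0, 0, 0, 17.5, -27, 0, 1], [0, 0, 0, 17.5, -27, 0, 1]])

```text
clock: 23.4
tool_pos: [0.4038, -0.3151, 0.1664]
eef_rot: [-0.0, 1.0, -0.0, 0.0]
wrist_force: [-0.1, -0.5, -0.4]
gripper_width: 0.0852
gripper_force: 0.0
```

```bash
python3 - <<'E'
from ov import *
G=(.4925,-.178);K=(.405,-.313)
print(observe()['tool_pos'])
p=get('scene');a=ov(p,[(*G,.066,.025),(*G,.054,.025),(*G,.08,.007)],proj(p,[*G,.05])[0],32,6)
b=ov(p,[(*K,.03,.021),(*K,0,.021)],proj(p,[*K,.03])[0],32,6)
print([(d['confidence'],fit(p,d['mask'].astype(np.uint8)*255,K,0,[(.021,0,.03)])) for d in cams.silhouettes(p,'cap')[:2]])
cv2.imwrite('pics/y2.png',np.hstack([a,b]))
E
```

```text
[ 0.40380953 -0.31512185  0.16639921]
[(0.77, (array([ 0.40400395, -0.31665423]), 253.0, np.float64(250.5254901960784)))]
```

View pics/y2.png

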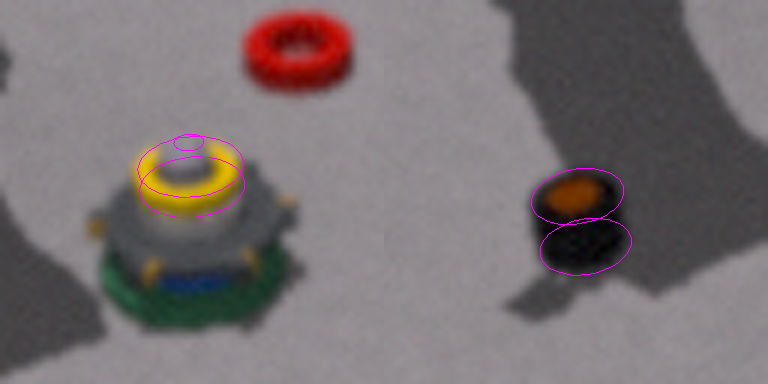

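Yellow is seated on the hub with the post tip inside it (crop (188,143)). The cap stands at crop (580,220), matching its circles. Descending on the cap.

Call:
send_rows(moves=[[0, 0, 0, 0, 1, 35, 1], [0, 0, 0, 0, 0, 40, 1], [0, 0, 0, 0, 0, 35, 1], [0, 0, 0, 0, 0, 10, 1], [0, 0, 0, 0, 0, 0, 1]])

```text
clock: 24.0
tool_pos: [0.4045, -0.3122, 0.0453]
eef_rot: [-0.001, 1.0, 0.001, -0.001]
wrist_force: [-0.7, 0.5, 0.0]
gripper_width: 0.0854
gripper_force: 0.0
```

Call:
send_rows(moves=[[0, 0, 0, 0, 0, 18, 1], [0, 0, 0, 0, 0, 16, 1], [0, 0, 0, 0, 0, 0, 1], [0, 0, 0, 0, 0, 0, 0.6], [0, 0, 0, 0, 0, 0, 0.3]])

```text
clock: 24.5
tool_pos: [0.4053, -0.3136, 0.0137]
eef_rot: [-0.0, 1.0, -0.001, 0.001]
wrist_force: [-0.8, -0.4, -0.5]
gripper_width: 0.0589
gripper_force: 0.0
```

Call:
send_rows(moves=[[0, 0, 0, 0, 0, 0, 0], [0, 0, 0, 0, 0, 0, 0], [0, 0, 0, 0, 0, 0, 0], [0, 0, 0, 0, 0, 0, 0], [0, 0, 0, 0, 0, 0, 0]])

```text
clock: 25.0
tool_pos: [0.4051, -0.3136, 0.0137]
eef_rot: [-0.0, 1.0, -0.001, 0.001]
wrist_force: [-0.5, 1.0, 13.2]
gripper_width: 0.04
gripper_force: 58.7
```

Call:
send_rows(moves=[[0, 0, 0, 0, 0, -15, 0], [0, 0, 0, 0, 0, -35, 0], [0, 0, 0, 0, 0, -40, 0], [0, 0, 0, 0, 0, -30, 0], [0, 0, 0, 0, 0, 0, 0]])

```text
clock: 25.5
tool_pos: [0.4061, -0.3144, 0.1364]
eef_rot: [0.0, 1.0, -0.002, 0.003]
wrist_force: [0.5, -0.7, -0.6]
gripper_width: 0.0396
gripper_force: 60.8
```

Call:
send_rows(moves=[[0, 0, 0, -15, 23, 0, 0], [0, 0, 0, -20, 31, 0, 0], [0, 0, 0, -20, 31, 0, 0], [0, 0, 0, -20, 31, 0, 0], [0, 0, 0, -12.5, 19, 0, 0]])

```text
clock: 26.0
tool_pos: [0.4934, -0.1754, 0.132]
eef_rot: [-0.001, 1.0, 0.0, 0.0]
wrist_force: [0.2, -1.4, -1.3]
gripper_width: 0.0395
gripper_force: 60.8
```

Call:
send_rows(moves=[[0, 0, 0, 0, 0, 0, 0], [0, 0, 0, 0, 0, 0, 0]])

```text
clock: 26.2
tool_pos: [0.4918, -0.1778, 0.1319]
eef_rot: [-0.001, 1.0, -0.0, -0.0]
wrist_force: [-0.2, -0.1, -1.0]
gripper_width: 0.0395
gripper_force: 60.8
```

```bash
python3 - <<'E'
from ov import *
o=observe();t=o['tool_pos'];print(t,o['gripper_width'],o['gripper_force'])
z=t[2]-.0137;G=(.4925,-.178)
p=get('scene');a=ov(p,[(t[0],t[1],z+.03,.021),(t[0],t[1],z,.021),(*G,.066,.025),(*G,.08,.007)],proj(p,[*G,.1])[0],30,10)
cv2.imwrite('pics/k1.png',a)
print([(d['confidence'],d['xy']) for d in cams.silhouettes(p,'cap')[:2]])
E
```

```text
[ 0.49179879 -0.17780896  0.13190982] 0.03954267442960469 60.81777951680124
[(0.74, [191.6, 196.2])]
```

View pics/k1.png

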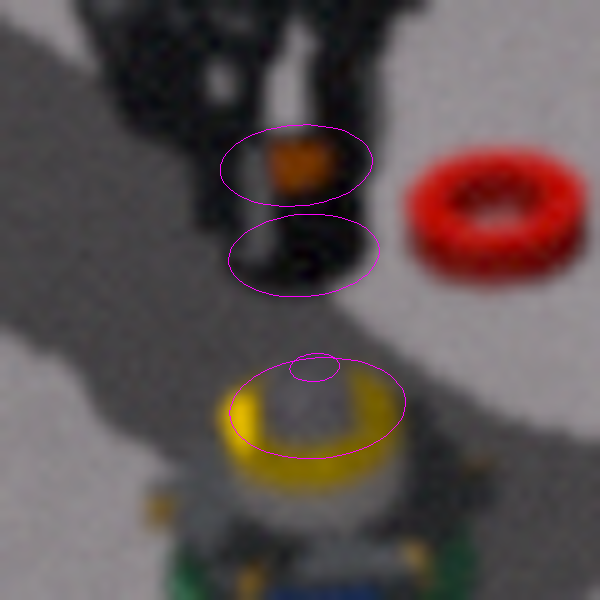

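The cap (crop ~230–370 × 125–295) is upright in the fingers above the post (310,400). Lowering.

Call:
send_rows(moves=[[0, 0, 0, -1, 0, 15, 0], [0, 0, 0, 0, 0, 12, 0], [0, 0, 0, 0, 0, 10, 0], [0, 0, 0, 0, 0, 0, 0], [0, 0, 0, 0, 0, 0, 0]])

```text
clock: 26.8
tool_pos: [0.4929, -0.1783, 0.0951]
eef_rot: [0.0, 1.0, 0.0, -0.0]
wrist_force: [-1.7, -0.4, -0.5]
gripper_width: 0.0399
gripper_force: 60.8
```

Call:
send_rows(moves=[[0, 0, 0, 0, 0, 6, 0], [0, 0, 0, 0, 0, 5, 0], [0, 0, 0, 0, 0, 0, 0], [0, 0, 0, 0, 0, 0, 0]])

```text
clock: 27.2
tool_pos: [0.4931, -0.1781, 0.0842]
eef_rot: [-0.0, 1.0, 0.0, -0.0]
wrist_force: [0.8, -0.3, 0.2]
gripper_width: 0.0397
gripper_force: 60.8
```

Call:
send_rows(moves=[[0, 0, 0, 0, 0, 3, 0], [0, 0, 0, 0, 0, 0, 0], [0, 0, 0, 0, 0, 0, 1], [0, 0, 0, 0, 0, 0, 1], [0, 0, 0, 0, 0, 0, 1]])

```text
clock: 27.7
tool_pos: [0.4932, -0.1782, 0.0814]
eef_rot: [-0.0, 1.0, -0.0, 0.0]
wrist_force: [-0.1, 0.1, 0.4]
gripper_width: 0.0812
gripper_force: 0.0
```

Call:
send_rows(moves=[[0, 0, 0, 0, 0, 0, 1], [0, 0, 0, 0, 0, 0, 1], [0, 0, 0, 0, 0, -15, 1], [0, 0, 0, 0, 0, -35, 1], [0, 0, 0, 0, 0, -35, 1]])

```text
clock: 28.2
tool_pos: [0.4926, -0.1779, 0.1668]
eef_rot: [-0.0, 1.0, 0.0, -0.001]
wrist_force: [-0.2, -1.0, 0.5]
gripper_width: 0.0853
gripper_force: 0.0
```

Call:
send_rows(moves=[[0, 0, 0, 0, 30, -10, 1], [0, 0, 0, 0, 40, 0, 1], [0, 0, 0, 0, 40, 0, 1], [0, 0, 0, 0, 40, 0, 1], [0, 0, 0, 0, 0, 0, 1]])

```text
clock: 28.7
tool_pos: [0.4933, -0.0225, 0.1767]
eef_rot: [-0.004, 1.0, 0.001, 0.001]
wrist_force: [-0.5, -0.5, 0.3]
gripper_width: 0.0858
gripper_force: 0.0
```

```bash
python3 - <<'E'
from ov import *
G=(.4925,-.178);print(observe()['tool_pos'])
p=get('scene');a=ov(p,[(*G,.096,.021),(*G,.066,.021)],proj(p,[*G,.05])[0],32,8)
print([(d['confidence'],fit(p,d['mask'].astype(np.uint8)*255,G,.066,[(.021,0,.03)])) for d in cams.silhouettes(p,'cap')[:2]])
cv2.imwrite('pics/k2.png',a)
E
```

```text
[ 0.49331672 -0.02251662  0.17668584]
[(0.7, (array([ 0.49123613, -0.17984595]), 217.0, np.float64(233.57647058823528)))]
```

View pics/k2.png

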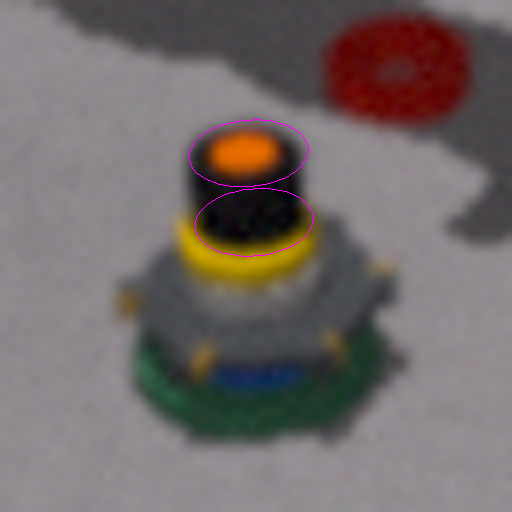

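The full stack is in place: the cap sits on yellow at crop (245,190), and the cutter and blue spacer lie flat below it.

```bash
python3 -c "
from plant import hand_in
print(hand_in())"
```

```text
the job is handed in; nothing more can be done
None
```

The cutter set is built on the green post (blue spacer, cutter hub up, yellow spacer, cap) and handed in at about 29 s; the last picture showed all four seated, but the hand-in returned no verdict.

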